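# Set the purification bench for the next column

## Task

Get the bench ready for packing the next column: the conical flask belongs in the middle of the lab jack's top plate, the beaker in the middle of the magnetic stirrer's plate and the white jar with the black cap in the middle of the balance pan. At the moment each of them stands in another's place, so park one on the empty cork mat or a clear bit of bench while you shift the others round. Keep all three upright, set them down gently without dropping them, and leave the cartridge, the amber bottle and the glass dish where they stand.

Things in the scene. Friction and masses are not known exactly. Their poses are not given: they have to be found in the camera images.
- flask_mid (a point): Loose conical (Erlenmeyer) flask of clear glass, open, 114 mm tall. Base 67 mm across up to 10 mm height, tapering to a straight neck 33 mm across that runs from 68 mm above the base to the top: grip it by the neck. About 90 g. This point is on its axis, half-way up (57 mm above its underside). z is up. At the start it stands on the balance pan.
- beaker_mid (a point): Loose straight-sided open glass beaker, 58 mm across, 80 mm tall, wall 3 mm, with a small spout at the rim. About 70 g. This point is on its axis, half-way up (40 mm above its underside). z is up. At the start it stands on the lab jack.
- jar_mid (a point): Loose closed white plastic jar, 87 mm tall: body 53 mm across, ribbed black screw cap 55 mm across on the top 20 mm. About 130 g. This point is on its axis, half-way up (43.5 mm above its underside). z is up. At the start it stands on the stirrer.
- balance_pan (a point): Laboratory balance, fixed to the bench: white case 180 x 130 mm, 36 mm high, with a round steel pan 112 mm across and a display with two keys on the side that its -x axis points to. This point is the centre of the pan's top face, 45 mm above the bench. The pan does not move.
- stirrer_plate (a point): Magnetic stirrer, fixed to the bench: grey case 175 x 128 mm, 51 mm high, with a square white ceramic plate 122 x 122 mm and a black knob (rising to 63 mm) on the side that its -x axis points to. This point is the centre of the plate's top face, 62 mm above the bench.
- jack_plate (a point): Lab jack (scissor lift), fixed to the bench and locked: square bare aluminium plate 110 x 110 mm on crossed steel arms, screw with a black knob on the side that its -x axis points to. This point is the centre of the plate's top face, 75 mm above the bench.
- mat_top (a point): Empty cork mat fixed flat on the bench, 130 x 130 x 8 mm: a free spot. This point is the centre of its top face, 8 mm above the bench.
- cartridge_mid (a point): Bystander, loose, to be left alone: upright white plastic column cartridge 37 mm across (flange 44 mm) in a square black foot 72 x 72 x 28 mm, 140 mm tall in all. This point is on its axis, 70 mm above the bench.
- amber_mid (a point): Bystander, loose, to be left alone: amber glass bottle 54 mm across with a black cap, 102 mm tall. This point is on its axis, 51 mm above the bench.
- dish_mid (a point): Bystander, loose, to be left alone: open straight-sided glass dish 70 mm across, 40 mm tall. This point is on its axis, 20 mm above the bench.
There are look-alikes about, which are no part of the job. Leave any pink look-alike of the part that bears beaker_mid alone. What is shaped like the part that bears jar_mid but pink is not meant.

How it is judged:
At the end, for the whole second after the job is handed in: The conical flask stands on the lab jack's plate, the beaker on the stirrer's plate and the jar on the balance pan, each within 15 mm of the centre, resting on the surface (within 6 mm in height), upright within 0.1 rad and at rest (horizontal distance between flask_mid and jack_plate below 0.015 m and z of flask_mid in the frame of jack_plate between 0.051 and 0.063 m and angle between each of flask_mid, beaker_mid, jar_mid's own z axis and vertical below 0.1 rad and linear speed of each of flask, beaker, jar below 0.02 m/s and angular speed of each of flask, beaker, jar below 0.2 rad/s and horizontal distance between beaker_mid and stirrer_plate below 0.015 m and z of beaker_mid in the frame of stirrer_plate between 0.034 and 0.046 m and horizontal distance between jar_mid and balance_pan below 0.015 m and z of jar_mid in the frame of balance_pan between 0.0375 and 0.0495 m); the robot touches nothing.
It fails at once if the flask, beaker or jar is tipped more than about 35 degrees (angle between any of flask_mid, beaker_mid, jar_mid's own z axis and vertical above 0.6 rad).
It fails at once if the flask, beaker or jar is dropped or knocked (moves faster than 0.6 m/s while not held: a fall of about 2 cm) ((contact force between flask and the fingers below 0.1 N and linear speed of flask above 0.6 m/s) or (contact force between beaker and the fingers below 0.1 N and linear speed of beaker above 0.6 m/s) or (contact force between jar and the fingers below 0.1 N and linear speed of jar above 0.6 m/s)).
It fails at once if the cartridge, amber bottle or glass dish is shifted more than 3 cm or knocked over (distance of any of cartridge_mid, amber_mid, dish_mid from where it was at the start of the episode above 0.03 m).
It also fails if it takes over 112 s, if anything falls off the work surface, if the arm or the gripper's body presses on something with over 40 N, if the wrist force passes 120 N, or if a joint passes its speed limit or range.

## Robot

A 7-joint arm with a two-finger parallel gripper is mounted at the origin on the work surface. World frame = base frame: x ahead of the robot, y to its left, z up, the work surface at z = 0. Lengths are in m, angles in rad, forces in N, time in s.
With the tool pointing down it reaches from about 0.4 to 0.85 m from the base axis. Payload 4.5 kg.
Tool frame: the origin (TCP) lies at the very end of the fingers, on their centre line; the grasp point (between the pads) lies 19 mm behind it (tcp_to_grasp is the z of the grasp point in the tool frame, in m); z points along the fingers, y is the line along which they close (so a half turn about z gives the same grasp; the last joint's range is limited). The gripper opens to 88 mm and grips with 3 to 60 N. Pads are 18 mm wide; open, the fingers measure 123 mm over their backs; the gripper's body (75 mm by 187 mm) begins 45 mm behind the grasp point.
Start: joints at [1.309, 0.689, -0.195, 1.565, 0.157, 0.902, -0.215], TCP at [0.182, -0.598, 0.239] pointing down, gripper open.
Joint ranges: [-3.01, 3.01], [-0.46, 2.08], [-1.47, 1.51], [0.13, 2.56], [-1, 4.14], [0.04, 2.09], [-2.66, 2.66]. Speed limits (rad/s): [2.57, 2.57, 3.14, 3.14, 3.14, 3.14, 3.14].

## Interface

Orientations are given as a unit quaternion [x, y, z, w].
In Python, from plant import * gives the robot as it stands. The module is installed in compiled form; this text tells all that it offers.
- The arm moves only by the shell command python3 -m jog 'ROWS' [OPENING] [FORCE]. ROWS is JSON, a list that holds one entry, the list of rows, each a list of 6 numbers: the shift along the tool's x, y, z in m, then the turn, a rotation vector about the tool's x, y, z in rad. In form: [[[dx, dy, dz, ax, ay, az], ...]]. A call has 1 to 12 rows; each row shifts and turns the commanded pose from where the row before left it, along the tool's axes as they then stand; what a row does not reach is not made up. A row lasts 1/8 s, in which the tool goes at most 62.5 mm and 10.7 degrees, less where a joint would pass 70% of its speed; a pose out of reach is approached as far as the arm can. A call with a gripper value outside its range is refused whole. OPENING is the finger opening in m, from 0 to 0.0881, set as the call begins (- or left out, the last holds). The fingers move at their own pace and stop on an object; FORCE is the grip in N (left out, the last holds). Time passes only in rows, so rows that do not move let the fingers close. It gives the time, the measured TCP pose, the force, the opening and the grip force at its end, in the units of the state.
- get_state(): the state, without advancing time (a new reading comes with each control period).
- snapshot(name): name is "scene" or "top" or "wrist"; returns a dict with "frame" (480x640x3 uint8, red, green, blue), "mtx" (3x3 intrinsics, pixels), "D" ([k1, k2, p1, p2, k3] as OpenCV has them; the pictures are not rectified), "xyz" and "orientation" of the camera in the world; the wrist camera has in their place "mount" (4x4, takes a point from camera to tool coordinates, whose origin is the TCP and whose axes are the flange's). Camera axes: x right, y down, z forward; pixel columns grow to the right and rows downward; lengths in m; the calibration is good to about 2 mm. A picture is of the moment at which its call begins: read the wrist's pose just before it. There is no depth.
- finish_job(): hands the job in; it is judged then, once.
The state is a dict: "clock": time; "q": joint angles; "qd": joint speeds; "joint_torque": joint torques, N m; "tool_pos": TCP position; "eef_rot": TCP orientation; "contact_force": force on the tool from outside, world axes, zero at the start; "moment": the same for the moment, N m; "opening": opening from 0.0 (shut) to 1.0 (fully open); "finger_force": force on a finger pad.
Only numpy, scipy, OpenCV 4.12 (cv2) and the standard library are available. Lean on these libraries where they do the work, as an engineer would, in place of code of your own. Each camera call takes 0.05 s, during which the arm holds its last target. There are 200 camera calls.

## Working session

There is one attempt and no reset: what is moved stays moved. The work goes in short steps, Python scripts to look and compute and a shell command to move; the robot and the scene stay as the last step left them, time stands still between calls to the robot, and variables do not carry over. Pictures are saved under pics/ and viewed, at most 14 in all, crops included, and the job is handed in when it is done.

```bash
mkdir -p pics
python3 - <<'E'
from plant import *
import cv2,pickle
s=get_state();print(s)
d={}
for n in("top","scene"):
    d[n]=snapshot(n);cv2.imwrite(f"pics/{n}0.png",d[n]["frame"][:,:,::-1])
    print(n,d[n]["mtx"],d[n]["D"],d[n]["xyz"],d[n]["orientation"])
pickle.dump(d,open("cams.pkl","wb"))
E
```

```text
{'clock': 0.0, 'q': array([ 1.3087953 ,  0.68998326, -0.19455606,  1.56635275,  0.15725757,
        0.90249981, -0.21509474]), 'qd': array([-0.00020496, -0.00114461, -0.00184454,  0.00050951,  0.00036995,
        0.00017478, -0.00081459]), 'joint_torque': array([ 1.64765243e-04, -5.27563369e+01, -1.26666896e+00, -1.53423035e+01,
       -5.26314334e-02,  6.50806192e-03,  1.70444650e-04]), 'tool_pos': array([ 0.18198825, -0.59724584,  0.23790923]), 'eef_rot': array([ 9.89075076e-01,  1.47409750e-01, -1.74067998e-04, -9.10582335e-04]), 'contact_force': array([-0.18832112,  0.54366268, -0.76534054]), 'moment': array([0.00823193, 0.04647249, 0.04508395]), 'finger_force': 0.0, 'opening': 0.9998561267321486}
top [[562.24734629   0.         320.8625397 ]
 [  0.         562.24734629 244.33022226]
 [  0.           0.           1.        ]] [-0.08080122  0.          0.          0.          0.        ] [0.3191093  0.01514104 1.28939841] [-0.67724741  0.72781554 -0.07795171  0.07445816]
scene [[469.76200323   0.         321.84512438]
 [  0.         469.76200323 244.83737955]
 [  0.           0.           1.        ]] [0.01007412 0.         0.         0.         0.        ] [1.27122689 0.49272713 0.63888548] [ 0.40280808  0.78127805 -0.42859454 -0.20894251]
```

View pics/top0.png

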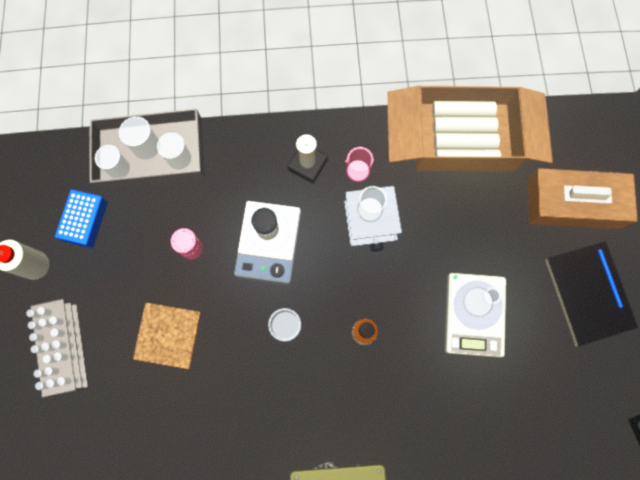

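View pics/scene0.png

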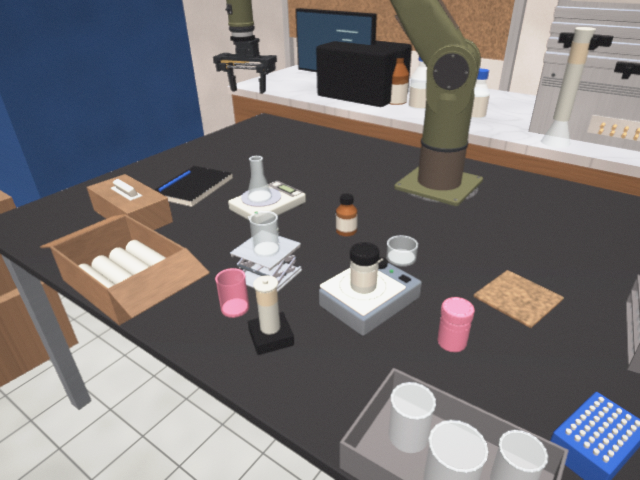

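Top view: the flask is at (480,301) on the balance, the beaker at (371,205) on the jack, and the jar with black cap at (264,222) on the stirrer. The mat is at (167,335), the cartridge at (306,155), the amber bottle at (365,331) and the dish at (285,324). Look-alikes are a pink beaker (359,165), a pink jar (185,242) and the grey-tray glassware (135,150).

```bash
cat > h.py <<'E'
import numpy as np,cv2,pickle
from scipy.spatial.transform import Rotation as R
d=pickle.load(open("cams.pkl","rb"))
def cam(n):
    c=d[n];return np.array(c["mtx"]),np.array(c["D"]),np.array(c["xyz"]),R.from_quat(c["orientation"]).as_matrix()
def back(n,uv,z):
    K,D,t,M=cam(n);p=cv2.undistortPoints(np.array([[uv]],float),K,D)[0,0]
    r=M@[p[0],p[1],1];return t+r*(z-t[2])/r[2]
def proj(n,P):
    K,D,t,M=cam(n);rv=cv2.Rodrigues(M.T)[0]
    return cv2.projectPoints(np.array(P,float).reshape(-1,1,3),rv,-M.T@t,K,D)[0][:,0]
E
python3 - <<'E'
from h import *
im=d["top"]["frame"][:,:,::-1]
o=np.zeros((600,800,3),np.uint8)
for i,(u,v) in enumerate([(480,315),(371,215),(265,242),(167,335)]):
    c=cv2.resize(im[v-50:v+50,u-66:u+67],(400,300),interpolation=cv2.INTER_CUBIC)
    o[i//2*300:i//2*300+300,i%2*400:i%2*400+400]=c
cv2.imwrite("pics/crop0.png",o)
print(back("top",(338,475),0),back("top",(480,315),.045),back("top",(371,217),.075),back("top",(268,242),.062),back("top",(167,335),.008))
print(back("top",(306,155),.1),back("top",(365,331),.1),back("top",(285,324),.02))
E
```

```text
[ 0.08490451 -0.00192225  0.        ] [ 0.40596343 -0.34185433  0.045     ] [ 0.639456   -0.11686093  0.075     ] [0.6018574  0.11696752 0.062     ] [0.41456903 0.36258888 0.008     ]
[0.78723523 0.01839465 0.1       ] [ 0.38716448 -0.07930662  0.1       ] [0.42024148 0.09221385 0.02      ]
```

View pics/crop0.png

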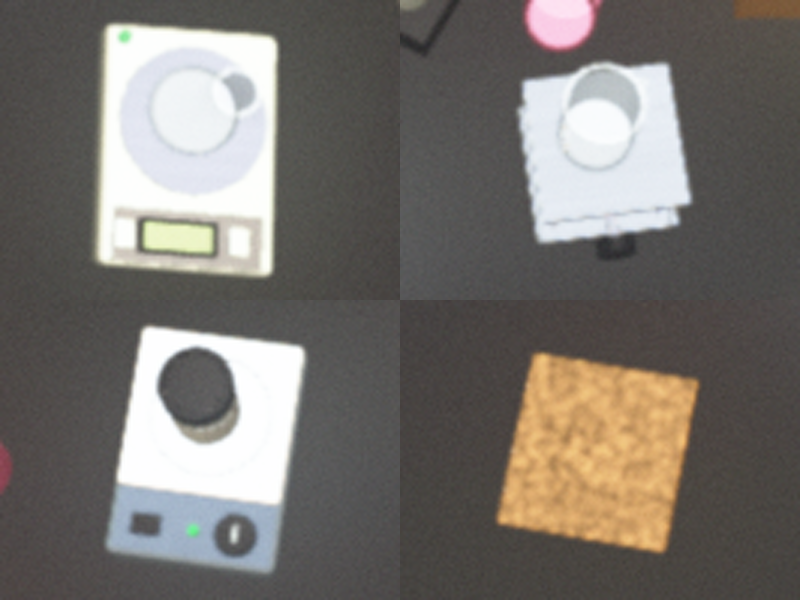

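```bash
cat >> h.py <<'E'
O={0:(414,265),1:(305,165),2:(199,192),3:(101,285)}
def cr(i,x,y): return ((x-i%2*400+.5)*133/400-.5+O[i][0],(y-i//2*300+.5)/3-.5+O[i][1])
E
python3 - <<'E'
from h import *
L=[("pan",0,193,120.5,.045),("panL",0,120,120,.045),("panR",0,266,120,.045),("flaskbase",0,193,110,.05),("flaskrim",0,237,92,.159),
("jack",1,606.5,142,.075),("jTL",1,523,80,.075),("jTR",1,668,64,.075),("jBR",1,690,204,.075),("beakrim",1,605,103,.155),("beakbase",1,598,133,.078),
("stir",2,211,416,.062),("sTL",2,145,327,.062),("sTR",2,303,347,.062),("sBL",2,117,485,.062),("jarcap",2,197,386,.149),("mat",3,600,451.5,.008),("mTL",3,536,352,.008),("mTR",3,698,379,.008)]
for n,i,x,y,z in L: print(n,np.round(back("top",cr(i,x,y),z),4))
from plant import *
s=get_state();print(R.from_quat(s["eef_rot"]).as_matrix().round(3))
E
```

```text
pan [ 0.4288 -0.3399  0.045 ]
panL [ 0.4334 -0.2855  0.045 ]
panR [ 0.4249 -0.3946  0.045 ]
flaskbase [ 0.4361 -0.3394  0.05  ]
flaskrim [ 0.4357 -0.3398  0.159 ]
jack [ 0.6506 -0.1231  0.075 ]
jTL [ 0.7034 -0.065   0.075 ]
jTR [ 0.7082 -0.1751  0.075 ]
jBR [ 0.5987 -0.1804  0.075 ]
beakrim [ 0.6571 -0.1156  0.155 ]
beakbase [ 0.6572 -0.1171  0.078 ]
stir [0.6286 0.1137 0.062 ]
sTL [0.7018 0.1602 0.062 ]
sTR [0.6772 0.0417 0.062 ]
sBL [0.5809 0.1862 0.062 ]
jarcap [0.6289 0.1154 0.149 ]
mat [0.4142 0.3622 0.008 ]
mTL [0.4932 0.4104 0.008 ]
mTR [0.4641 0.286  0.008 ]
[[ 0.957  0.292 -0.001]
 [ 0.292 -0.957  0.002]
 [-0.    -0.002 -1.   ]]
```

Positions agree with the known heights: flask (0.436,-0.340) by both base and rim, beaker (0.657,-0.116), jar (0.629,0.115). The plates are jack (0.651,-0.123), stirrer (0.629,0.114), pan (0.429,-0.340) and mat (0.414,0.362).

Candidates:
- **Jar:** black-capped at (264,221), pink at (185,242).
- **Beaker:** clear on the jack at (373,199), pink at (359,165), tray glass at (135,130).
- **Flask:** only (480,301).

The close crop confirms these choices. I'll set the tool to yaw 90°, so tool x is world y and tool y is world x. The order is jar→mat, beaker→stirrer, flask→jack, jar→pan.

```bash
python3 -m jog '[[[0,0,0,0,0,-0.16],[0,0,0,0,0,-0.16],[0,0,0,0,0,-0.16],[0,0,0,0,0,-0.16],[0,0,0,0,0,-0.16],[0,0,0,0,0,-0.16],[0,0,0,0,0,-0.16],[0,0,0,0,0,-0.155],[0.02,0.013,0,0,0,0],[0.036,0.022,0,0,0,0],[0.036,0.022,0,0,0,0],[0.036,0.022,0,0,0,0]]]' 0.088 20
python3 -m jog '[[[0.036,0.022,0,0,0,0],[0.036,0.022,0,0,0,0],[0.036,0.022,0,0,0,0],[0.036,0.022,0,0,0,0],[0.036,0.022,0,0,0,0],[0.036,0.022,0,0,0,0],[0.036,0.022,0,0,0,0],[0.036,0.022,0,0,0,0],[0.036,0.022,0,0,0,0],[0.036,0.022,0,0,0,0],[0.036,0.022,0,0,0,0],[0.036,0.022,0,0,0,0]]]'
```

```text
clock: 1.6
tool_pos: [0.2616, -0.4685, 0.2384]
eef_rot: [0.707, 0.707, 0.0, -0.0]
contact_force: [0.6, 0.3, -0.1]
opening: 1.001
finger_force: 0.0
clock: 3.1
tool_pos: [0.5256, -0.0368, 0.2384]
eef_rot: [0.707, 0.707, -0.0, -0.0]
contact_force: [-0.2, 0.6, -0.6]
opening: 0.997
finger_force: 0.0
```

```bash
python3 -m jog '[[[0.038,0.026,0,0,0,0],[0.038,0.026,0,0,0,0],[0.038,0.026,0,0,0,0],[0.038,0.025,0,0,0,0],[0,0,0,0,0,0]]]'
python3 - <<'E'
from plant import *
import cv2,pickle
s=get_state();c=snapshot("wrist");cv2.imwrite("pics/w1.png",c["frame"][:,:,::-1])
print(c["mtx"],c["D"],c["mount"]);pickle.dump((s,c),open("w1.pkl","wb"))
E
```

```text
clock: 3.72
tool_pos: [0.6287, 0.119, 0.2382]
eef_rot: [0.705, 0.709, 0.001, -0.001]
contact_force: [-0.7, -0.3, -1.0]
opening: 0.997
finger_force: 0.0
[[405.65657153   0.         312.83612776]
 [  0.         405.65657153 236.54110507]
 [  0.           0.           1.        ]] [0.01715382 0.         0.         0.         0.        ] [[ 5.91269263e-05 -9.54236456e-01 -2.99053142e-01  7.67979026e-02]
 [ 9.99999826e-01  2.31827792e-04 -5.42016089e-04 -5.70884172e-04]
 [ 5.86540341e-04 -2.99053058e-01  9.54236304e-01 -1.45849419e-01]
 [ 0.00000000e+00  0.00000000e+00  0.00000000e+00  1.00000000e+00]]
```

View pics/w1.png

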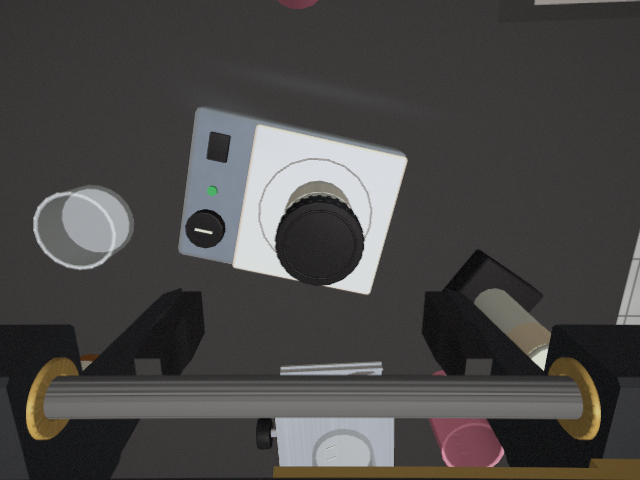

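The wrist view shows the black cap centred at (319.5,240) and the printed ring at (315,214). The plate corners are (257,125), (407,156), (369,294) and (233,267).

```bash
cat >> h.py <<'E'
def wback(f,uv,z):
    s,c=pickle.load(open(f,"rb"));M=np.array(c["mount"])
    p=cv2.undistortPoints(np.array([[uv]],float),np.array(c["mtx"]),np.array(c["D"]))[0,0]
    Q=R.from_quat(s["eef_rot"]).as_matrix();t=s["tool_pos"]+Q@M[:3,3];r=Q@M[:3,:3]@[p[0],p[1],1]
    return (t+r*(z-t[2])/r[2]).round(4)
E
python3 - <<'E'
from h import *
print("cap",wback("w1.pkl",(319.5,240),.149))
q=np.array([(257,125),(407,156),(369,294),(233,267)],float)
P=np.array([wback("w1.pkl",x,.062) for x in q]);print(P,P.mean(0))
print("ring",wback("w1.pkl",(315,214),.062))
E
```

```text
cap [0.632  0.1203 0.149 ]
[[0.5849 0.1846 0.062 ]
 [0.7014 0.1619 0.062 ]
 [0.6772 0.0435 0.062 ]
 [0.5603 0.068  0.062 ]] [0.63095 0.1145  0.062  ]
ring [0.6297 0.1148 0.062 ]
```

```bash
python3 -m jog '[[[-0.001,0.001,0.02,0,0,0],[0,0,0.03,0,0,0],[0,0,0.03,0,0,0],[0,0,0.03,0,0,0],[0,0,0.02,0,0,0],[0,0,0.015,0,0,0],[0,0,0,0,0,0]]]'
python3 -m jog '[[[0,0,0,0,0,0],[0,0,0,0,0,0],[0,0,0,0,0,0],[0,0,0,0,0,0],[0,0,0,0,0,0],[0,0,0,0,0,0],[0,0,0,0,0,0],[0,0,0,0,0,0]]]' 0 20
```

```text
clock: 4.65
tool_pos: [0.6287, 0.1126, 0.093]
eef_rot: [0.707, 0.707, -0.001, -0.0]
contact_force: [-0.1, 0.6, -0.1]
opening: 0.997
finger_force: 0.0
clock: 5.65
tool_pos: [0.6299, 0.1133, 0.0942]
eef_rot: [0.707, 0.707, 0.001, 0.0]
contact_force: [2.3, 0.0, 4.4]
opening: 0.609
finger_force: 19.9
```

```bash
python3 -m jog '[[[0,0,-0.01,0,0,0],[0,0,-0.02,0,0,0],[0,0,-0.025,0,0,0],[0,0,-0.025,0,0,0],[0.015,-0.012,0,0,0,0],[0.026,-0.023,0,0,0,0],[0.026,-0.023,0,0,0,0],[0.026,-0.023,0,0,0,0],[0.026,-0.023,0,0,0,0],[0.026,-0.023,0,0,0,0],[0.026,-0.023,0,0,0,0],[0.026,-0.023,0,0,0,0]]]'
python3 -m jog '[[[0.026,-0.022,0,0,0,0],[0.026,-0.021,0,0,0,0],[0,0,0.02,0,0,0],[0,0,0.025,0,0,0],[0,0,0.025,0,0,0],[0,0,0.025,0,0,0],[0,0,0.02,0,0,0],[0,0,0.01,0,0,0],[0,0,0,0,0,0],[0,0,0,0,0,0]]]'
```

```text
clock: 7.15
tool_pos: [0.4531, 0.3112, 0.173]
eef_rot: [0.707, 0.708, -0.001, -0.001]
contact_force: [0.5, 0.4, -1.1]
opening: 0.613
finger_force: 19.9
clock: 8.4
tool_pos: [0.4131, 0.3625, 0.0493]
eef_rot: [0.707, 0.707, 0.0, -0.0]
contact_force: [-0.3, -0.2, -1.1]
opening: 0.613
finger_force: 19.9
```

```bash
python3 -m jog '[[[0,0,0.003,0,0,0],[0,0,0.003,0,0,0],[0,0,0.002,0,0,0],[0,0,0,0,0,0],[0,0,0,0,0,0]]]'
```

```text
clock: 9.02
tool_pos: [0.4132, 0.3621, 0.0407]
eef_rot: [0.707, 0.707, -0.0, 0.0]
contact_force: [-0.0, 0.2, -2.5]
opening: 0.613
finger_force: 19.9
```

```bash
python3 -m jog '[[[0,0,0,0,0,0],[0,0,0,0,0,0],[0,0,0,0,0,0],[0,0,0,0,0,0],[0,0,-0.02,0,0,0],[0,0,-0.04,0,0,0],[0,0,-0.05,0,0,0],[0,0,-0.05,0,0,0],[0,0,-0.04,0,0,0],[-0.028,0.014,0,0,0,0]]]' 0.088
python3 -m jog '[[[-0.041,0.021,0,0,0,0],[-0.041,0.021,0,0,0,0],[-0.041,0.021,0,0,0,0],[-0.041,0.021,0,0,0,0],[-0.041,0.021,0,0,0,0],[-0.041,0.021,0,0,0,0],[-0.041,0.021,0,0,0,0],[-0.041,0.021,0,0,0,0],[-0.041,0.021,0,0,0,0],[-0.041,0.021,0,0,0,0],[-0.02,0.01,0,0,0,0],[-0.02,0.01,0,0,0,0]]]'
python3 -m jog '[[[0,0,0,0,0,0],[0,0,0,0,0,0]]]'
python3 - <<'E'
from plant import *
import cv2,pickle
s=get_state();c=snapshot("wrist");t=snapshot("top")["frame"][:,:,::-1]
cv2.imwrite("pics/w2.png",c["frame"][:,:,::-1]);pickle.dump((s,c),open("w2.pkl","wb"))
cv2.imwrite("pics/top2.png",t)
E
```

```text
clock: 10.28
tool_pos: [0.4273, 0.338, 0.2443]
eef_rot: [0.705, 0.709, 0.004, -0.001]
contact_force: [0.6, 0.3, -0.3]
opening: 1.002
finger_force: 0.0
clock: 11.78
tool_pos: [0.6572, -0.1171, 0.2404]
eef_rot: [0.707, 0.707, -0.0, -0.0]
contact_force: [0.5, 0.4, 0.8]
opening: 0.997
finger_force: 0.0
clock: 12.02
tool_pos: [0.6567, -0.1145, 0.2406]
eef_rot: [0.707, 0.708, 0.0, -0.001]
contact_force: [-0.3, -0.5, -0.1]
opening: 0.997
finger_force: 0.0
```

View pics/w2.png

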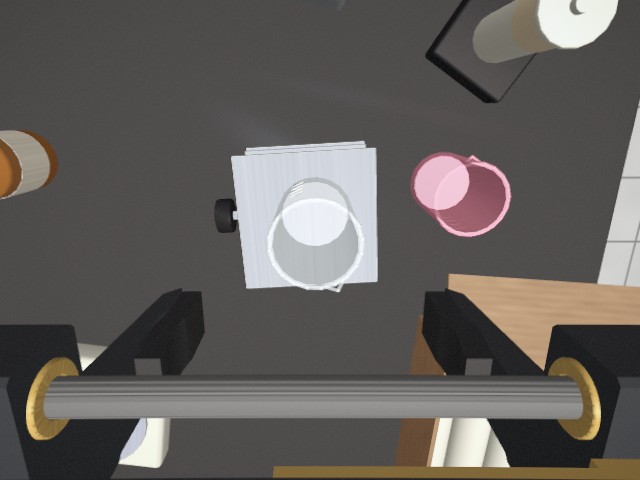

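The wrist view shows the clear beaker's rim centred at (315.5,244), with the spout at (338,290), clear of the pads. The jack plate corners are (233,155), (376,148), (378,282) and (247,288). The pink beaker at (460,195) is well aside.

Run:
```python
from h import *
print("rim",wback("w2.pkl",(315.5,244),.155), "L/R",wback("w2.pkl",(267,244),.155),wback("w2.pkl",(364,244),.155))
P=np.array([wback("w2.pkl",x,.075) for x in [(233,155),(376,148),(378,282),(247,288)]]);print(P,P.mean(0))
```

```text
rim [ 0.6575 -0.1148  0.155 ] L/R [ 0.6283 -0.1149  0.155 ] [ 0.6867 -0.1148  0.155 ]
[[ 0.5954 -0.0706  0.075 ]
 [ 0.7032 -0.0653  0.075 ]
 [ 0.7102 -0.1747  0.075 ]
 [ 0.6008 -0.1804  0.075 ]] [ 0.6524  -0.12275  0.075  ]
```

```bash
python3 -m jog '[[[0,0.001,0.02,0,0,0],[0,0,0.03,0,0,0],[0,0,0.03,0,0,0],[0,0,0.025,0,0,0],[0,0,0.02,0,0,0],[0,0,0.01,0,0,0],[0,0,0,0,0,0]]]'
python3 -m jog '[[[0,0,0,0,0,0],[0,0,0,0,0,0],[0,0,0,0,0,0],[0,0,0,0,0,0],[0,0,0,0,0,0],[0,0,0,0,0,0],[0,0,0,0,0,0],[0,0,0,0,0,0]]]' 0 15
```

```text
clock: 13.0
tool_pos: [0.6581, -0.1156, 0.1055]
eef_rot: [0.707, 0.707, -0.0, -0.0]
contact_force: [0.2, -0.2, 0.9]
opening: 1.0
finger_force: 0.0
clock: 14.0
tool_pos: [0.6584, -0.116, 0.1062]
eef_rot: [0.707, 0.707, 0.0, 0.0]
contact_force: [-1.5, -0.2, 4.9]
opening: 0.653
finger_force: 15.0
```

```bash
python3 -m jog '[[[0,0,-0.01,0,0,0],[0,0,-0.02,0,0,0],[0,0,-0.025,0,0,0],[0,0,-0.015,0,0,0],[0.015,-0.002,0,0,0,0],[0.026,-0.003,0,0,0,0],[0.026,-0.003,0,0,0,0],[0.026,-0.003,0,0,0,0],[0.026,-0.003,0,0,0,0],[0.026,-0.003,0,0,0,0],[0.026,-0.003,0,0,0,0],[0.026,-0.003,0,0,0,0]]]'
python3 -m jog '[[[0.021,-0.003,0,0,0,0],[0.012,-0.002,0,0,0,0],[0,0,0.015,0,0,0],[0,0,0.025,0,0,0],[0,0,0.02,0,0,0],[0,0,0.01,0,0,0],[0,0,0.005,0,0,0],[0,0,0,0,0,0],[0,0,0,0,0,0]]]'
```

```text
clock: 15.5
tool_pos: [0.6338, 0.0833, 0.1747]
eef_rot: [0.707, 0.708, -0.001, -0.001]
contact_force: [0.2, 0.4, -1.1]
opening: 0.652
finger_force: 15.0
clock: 16.62
tool_pos: [0.6307, 0.1143, 0.1014]
eef_rot: [0.707, 0.707, 0.001, 0.0]
contact_force: [0.9, -0.3, -0.5]
opening: 0.649
finger_force: 15.0
```

```bash
python3 -m jog '[[[0,0,0.003,0,0,0],[0,0,0.003,0,0,0],[0,0,0.0015,0,0,0],[0,0,0,0,0,0],[0,0,0,0,0,0]]]'
```

```text
clock: 17.25
tool_pos: [0.6302, 0.1141, 0.0933]
eef_rot: [0.707, 0.707, -0.0, 0.0]
contact_force: [-0.3, -0.1, 1.1]
opening: 0.651
finger_force: 15.0
```

```bash
python3 -m jog '[[[0,0,0,0,0,0],[0,0,0,0,0,0],[0,0,0,0,0,0],[0,0,0,0,0,0],[0,0,-0.02,0,0,0],[0,0,-0.04,0,0,0],[0,0,-0.05,0,0,0],[0,0,-0.05,0,0,0],[-0.02,-0.009,0,0,0,0],[-0.038,-0.016,0,0,0,0],[-0.038,-0.016,0,0,0,0],[-0.038,-0.016,0,0,0,0]]]' 0.088
python3 -m jog '[[[-0.04,-0.017,0,0,0,0],[-0.04,-0.017,0,0,0,0],[-0.04,-0.017,0,0,0,0],[-0.04,-0.017,0,0,0,0],[-0.04,-0.017,0,0,0,0],[-0.04,-0.017,0,0,0,0],[-0.04,-0.017,0,0,0,0],[-0.02,-0.009,0,0,0,0],[-0.02,-0.009,0,0,0,0],[0,0,0,0,0,0],[0,0,0,0,0,0]]]'
python3 - <<'E'
from plant import *
import cv2,pickle
s=get_state();c=snapshot("wrist");t=snapshot("top")["frame"][:,:,::-1]
cv2.imwrite("pics/w3.png",c["frame"][:,:,::-1]);pickle.dump((s,c),open("w3.pkl","wb"))
cv2.imwrite("pics/top3.png",t)
E
```

```text
clock: 18.75
tool_pos: [0.5729, -0.0209, 0.2548]
eef_rot: [0.707, 0.707, 0.001, 0.001]
contact_force: [0.1, -0.0, 0.2]
opening: 0.996
finger_force: 0.0
clock: 20.12
tool_pos: [0.437, -0.3387, 0.254]
eef_rot: [0.707, 0.708, 0.001, 0.0]
contact_force: [0.1, 0.4, -0.5]
opening: 1.001
finger_force: 0.0
```

View pics/w3.png

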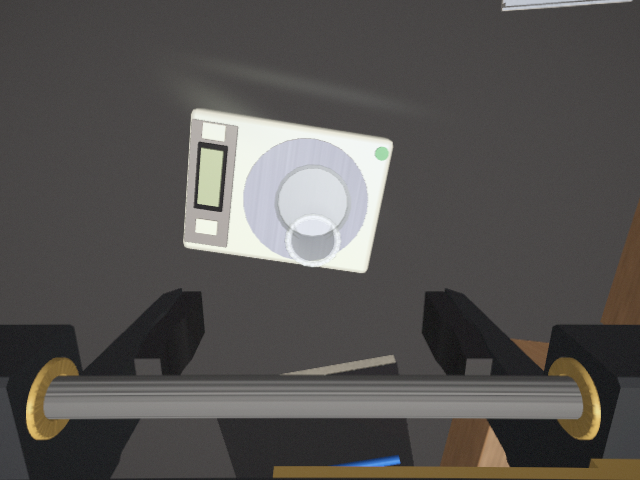

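The flask's rim is centred at (313,240). The pan spans u 243–368 and v 138–262, so its centre is (305.5,200).

Run:
```python
from h import *
print("rim",wback("w3.pkl",(313,240),.159),"pan",wback("w3.pkl",(305.5,200),.045))
print("base",wback("w3.pkl",(313,202),.048))
```

```text
rim [ 0.4365 -0.3397  0.159 ] pan [ 0.43  -0.339  0.045]
base [ 0.4366 -0.3401  0.048 ]
```

```bash
python3 -m jog '[[[-0.001,-0.001,0.02,0,0,0],[0,0,0.03,0,0,0],[0,0,0.03,0,0,0],[0,0,0.03,0,0,0],[0,0,0.015,0,0,0],[0,0,0.01,0,0,0],[0,0,0,0,0,0]]]'
```

```text
clock: 21.1
tool_pos: [0.4354, -0.3407, 0.1182]
eef_rot: [0.707, 0.707, -0.0, -0.0]
contact_force: [-0.5, -0.9, 0.2]
opening: 1.002
finger_force: 0.0
```

```bash
python3 -m jog '[[[0,0,0,0,0,0],[0,0,0,0,0,0],[0,0,0,0,0,0],[0,0,0,0,0,0],[0,0,0,0,0,0],[0,0,0,0,0,0],[0,0,0,0,0,0],[0,0,0,0,0,0],[0,0,0,0,0,0],[0,0,0,0,0,0]]]' 0 15
```

```text
clock: 22.35
tool_pos: [0.4358, -0.3409, 0.1184]
eef_rot: [0.707, 0.707, 0.0, 0.001]
contact_force: [2.2, 0.2, 2.4]
opening: 0.495
finger_force: 15.0
```

An opening of 43.6 mm doesn't match the 33 mm neck, so I'll look before lifting.

```bash
python3 -m jog '[[[0,0,0,0,0,0],[0,0,0,0,0,0]]]'
python3 - <<'E'
from plant import *
import cv2,pickle,numpy as np
c=snapshot("wrist")["frame"][:,:,::-1];t=snapshot("scene")["frame"][:,:,::-1]
o=np.zeros((600,800,3),np.uint8)
o[:300,:400]=cv2.resize(c,(400,300));o[:,400:]=cv2.resize(t[80:230,190:290],(400,600),interpolation=2)
o[300:,:400]=cv2.resize(c[150:300,220:420],(400,300),interpolation=2)
cv2.imwrite("pics/g3.png",o)
E
```

```text
clock: 22.6
tool_pos: [0.4357, -0.341, 0.1185]
eef_rot: [0.707, 0.707, 0.0, 0.001]
contact_force: [2.5, -0.2, 2.6]
opening: 0.497
finger_force: 15.1
```

View pics/g3.png

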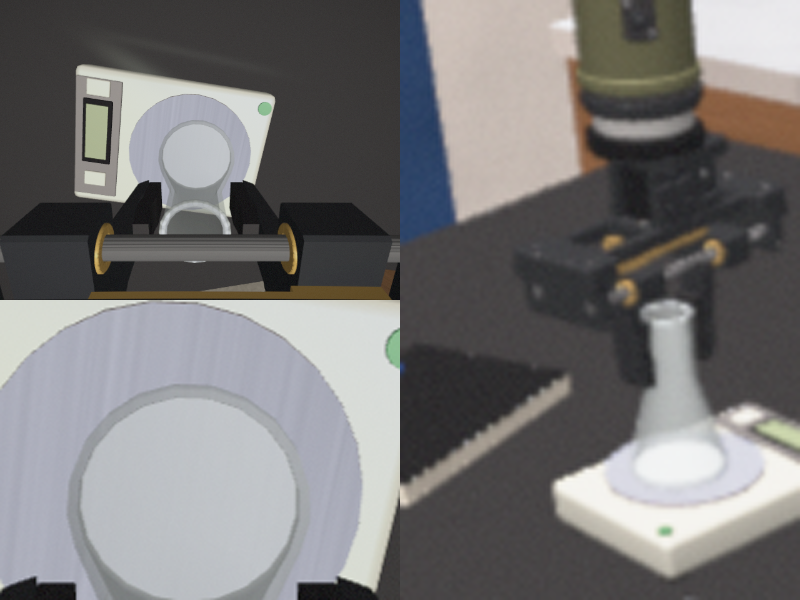

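The fingertips seem to bear on the top of the cone. I'll regrip 12 mm higher.

```bash
python3 -m jog '[[[0,0,0,0,0,0],[0,0,0,0,0,0],[0,0,0,0,0,0],[0,0,-0.006,0,0,0],[0,0,-0.006,0,0,0],[0,0,0,0,0,0]]]' 0.075
python3 -m jog '[[[0,0,0,0,0,0],[0,0,0,0,0,0],[0,0,0,0,0,0],[0,0,0,0,0,0],[0,0,0,0,0,0],[0,0,0,0,0,0],[0,0,0,0,0,0],[0,0,0,0,0,0],[0,0,0,0,0,0],[0,0,0,0,0,0]]]' 0 15
```

```text
clock: 23.45
tool_pos: [0.4356, -0.3411, 0.131]
eef_rot: [0.707, 0.707, 0.0, 0.001]
contact_force: [-0.4, 0.4, 1.1]
opening: 0.85
finger_force: 0.0
clock: 24.7
tool_pos: [0.4351, -0.3409, 0.1302]
eef_rot: [0.707, 0.707, -0.0, -0.0]
contact_force: [-0.8, -0.7, -0.6]
opening: 0.45
finger_force: 14.7
```

```bash
python3 -m jog '[[[0,0,0,0,0,0],[0,0,0,0,0,0],[0,0,0,0,0,0],[0,0,0,0,0,0]]]'
python3 - <<'E'
from plant import *
import cv2,numpy as np
t=snapshot("scene")["frame"][:,:,::-1];c=snapshot("wrist")["frame"][:,:,::-1]
o=np.zeros((600,800,3),np.uint8)
o[:,400:]=cv2.resize(t[130:210,230:283],(400,600),interpolation=2)
o[:300,:400]=cv2.resize(c[240:440,190:456],(400,300),interpolation=2)
cv2.imwrite("pics/g4.png",o)
E
```

```text
clock: 25.2
tool_pos: [0.4352, -0.3409, 0.1302]
eef_rot: [0.707, 0.707, -0.0, 0.0]
contact_force: [-0.5, 0.0, -0.9]
opening: 0.45
finger_force: 14.7
```

View pics/g4.png

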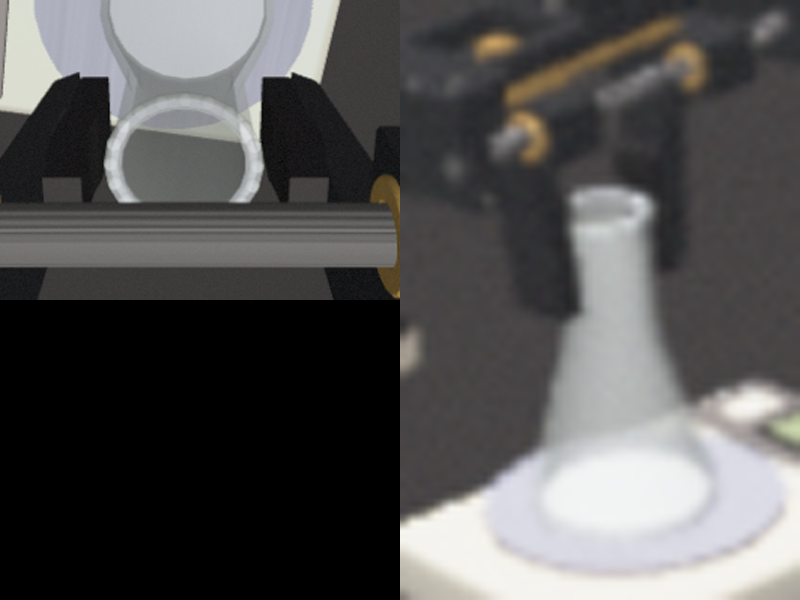

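The flask has a rolled lip, which both pads now grip at about 39 mm, with the fingertips clear of the cone. I'll lift gently and check that it hangs upright.

```bash
python3 -m jog '[[[0,0,0,0,0,0],[0,0,-0.004,0,0,0],[0,0,-0.008,0,0,0],[0,0,-0.012,0,0,0],[0,0,-0.016,0,0,0],[0,0,-0.016,0,0,0],[0,0,-0.016,0,0,0],[0,0,-0.008,0,0,0],[0,0,0,0,0,0],[0,0,0,0,0,0]]]' 0 25
python3 - <<'E'
from plant import *
import cv2,numpy as np
t=snapshot("scene")["frame"][:,:,::-1];c=snapshot("wrist")["frame"][:,:,::-1]
o=np.zeros((600,800,3),np.uint8)
o[:,400:]=cv2.resize(t[80:200,215:295],(400,600),interpolation=2)
o[:300,:400]=cv2.resize(c,(400,300),interpolation=3)
cv2.imwrite("pics/g5.png",o)
E
```

```text
clock: 26.55
tool_pos: [0.4348, -0.3407, 0.2098]
eef_rot: [0.707, 0.707, -0.0, -0.001]
contact_force: [-0.2, 1.0, -0.8]
opening: 0.45
finger_force: 24.6
```

View pics/g5.png

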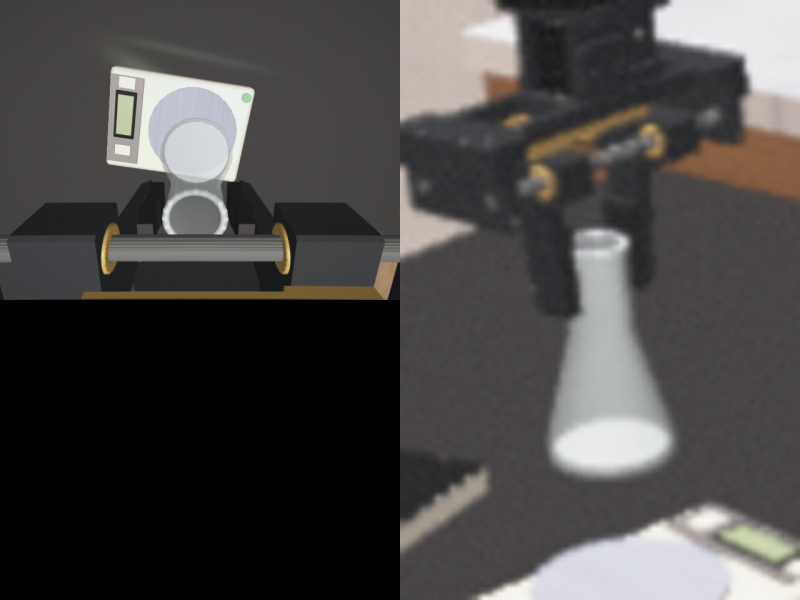

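The flask is held upright. Next, carry it to the jack.

```bash
python3 -m jog '[[[0.006,0.006,0,0,0,0],[0.012,0.012,0,0,0,0],[0.018,0.018,0,0,0,0],[0.022,0.022,0,0,0,0],[0.024,0.024,0,0,0,0],[0.024,0.024,0,0,0,0],[0.024,0.024,0,0,0,0],[0.024,0.024,0,0,0,0],[0.022,0.022,0,0,0,0],[0.018,0.018,0,0,0,0],[0.014,0.013,0,0,0,0],[0.008,0.008,0,0,0,0]]]'
python3 -m jog '[[[0,0,0,0,0,0],[0,0,0,0,0,0],[0,0,0.01,0,0,0],[0,0,0.015,0,0,0],[0,0,0.01,0,0,0],[0,0,0.005,0,0,0],[0,0,0.002,0,0,0],[0,0,0,0,0,0],[0,0,0,0,0,0]]]'
```

```text
clock: 28.15
tool_pos: [0.6509, -0.123, 0.2101]
eef_rot: [0.707, 0.708, 0.0, -0.0]
contact_force: [-0.3, -1.4, -0.2]
opening: 0.448
finger_force: 24.6
clock: 29.28
tool_pos: [0.6505, -0.1248, 0.1687]
eef_rot: [0.707, 0.707, 0.0, 0.0]
contact_force: [-0.1, 0.6, -2.1]
opening: 0.452
finger_force: 24.6
```

```bash
python3 -m jog '[[[0.001,0.001,0.003,0,0,0],[0,0,0.003,0,0,0],[0,0,0.0015,0,0,0],[0,0,0,0,0,0],[0,0,0,0,0,0]]]'
```

```text
clock: 29.9
tool_pos: [0.6513, -0.1239, 0.1608]
eef_rot: [0.707, 0.707, 0.0, 0.0]
contact_force: [-0.1, 0.0, -1.2]
opening: 0.449
finger_force: 24.6
```

```bash
python3 -m jog '[[[0,0,0,0,0,0],[0,0,0,0,0,0],[0,0,0,0,0,0],[0,0,0,0,0,0],[0,0,-0.015,0,0,0],[0,0,-0.03,0,0,0],[0,0,-0.04,0,0,0],[0,0,-0.03,0,0,0],[0.02,-0.01,0,0,0,0],[0.04,-0.02,0,0,0,0],[0.04,-0.02,0,0,0,0],[0.04,-0.02,0,0,0,0]]]' 0.088
python3 -m jog '[[[0.04,-0.02,0,0,0,0],[0.04,-0.02,0,0,0,0],[0.04,-0.02,0,0,0,0],[0.04,-0.02,0,0,0,0],[0.04,-0.02,0.01,0,0,0],[0.04,-0.02,0.02,0,0,0],[0.04,-0.02,0.02,0,0,0],[0.03,-0.015,0.02,0,0,0],[0.02,-0.008,0.01,0,0,0],[0.015,-0.005,0,0,0,0],[0,0,0,0,0,0],[0,0,0,0,0,0]]]'
python3 - <<'E'
from plant import *
import cv2,pickle,numpy as np
s=get_state();c=snapshot("wrist");t=snapshot("top")["frame"][:,:,::-1]
pickle.dump((s,c),open("w4.pkl","wb"))
print(s["tool_pos"])
cv2.imwrite("pics/top4.png",t)
o=np.zeros((600,800,3),np.uint8);o[:300,:400]=cv2.resize(c["frame"][100:340,160:480,::-1],(400,300),interpolation=2)
o[:300,400:]=cv2.resize(t[155:255,305:438],(400,300),interpolation=2)
o[300:,:400]=cv2.resize(t[192:292,199:332],(400,300),interpolation=2)
o[300:,400:]=cv2.resize(t,(400,300),interpolation=3)
cv2.imwrite("pics/m4.png",o)
E
```

```text
clock: 31.4
tool_pos: [0.5808, 0.0175, 0.277]
eef_rot: [0.707, 0.707, 0.001, 0.001]
contact_force: [0.4, 0.5, 0.5]
opening: 1.001
finger_force: 0.0
clock: 32.9
tool_pos: [0.4142, 0.3602, 0.1963]
eef_rot: [0.708, 0.707, 0.0, 0.001]
contact_force: [-0.1, 0.3, 0.5]
opening: 0.998
finger_force: 0.0
[0.41420703 0.36020743 0.19634729]
```

View pics/m4.png

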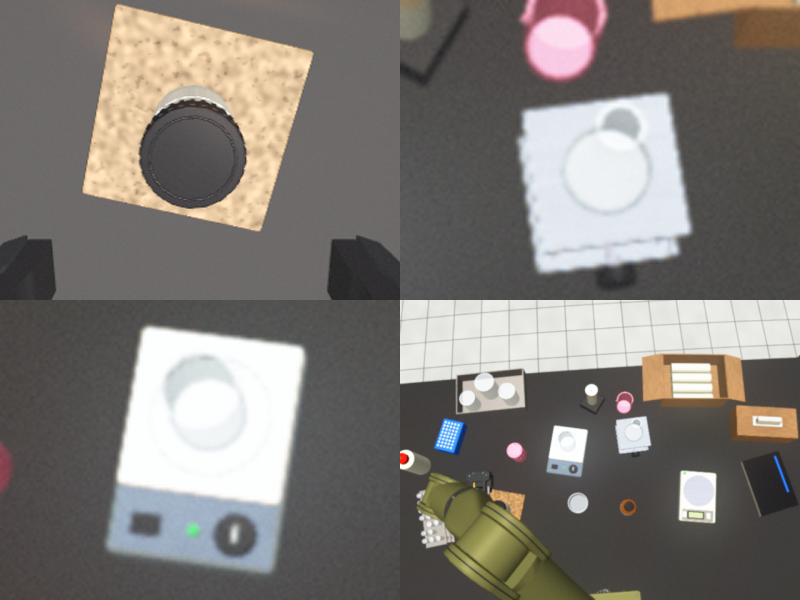

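The flask base sits at the jack centre (607,170 against 606,172) and the beaker at the stirrer centre (208,412 against 211,416). The jar cap in the wrist image is at about (314.4,222.4).

```bash
python3 - <<'E'
from h import *
print(wback("w4.pkl",(314.4,222.4),.095),"edges",wback("w4.pkl",(271,222),.095),wback("w4.pkl",(357.6,222),.095))
for n,i,x,y,z in [("beakrim",2,202,387,.142),("beakbase",2,208,414,.065),("flaskbase",1,607,200-60,.08)]: print(n,back("top",cr(i,x,y),z).round(4))
E
python3 -m jog '[[[0.003,-0.001,0.02,0,0,0],[0,0,0.03,0,0,0],[0,0,0.04,0,0,0],[0,0,0.03,0,0,0],[0,0,0.02,0,0,0],[0,0,0.015,0,0,0],[0,0,0,0,0,0],[0,0,0,0,0,0]]]'
```

```text
[0.4146 0.3689 0.095 ] edges [0.3872 0.3692 0.095 ] [0.4419 0.3691 0.095 ]
beakrim [0.6299 0.1125 0.142 ]
beakbase [0.6295 0.1157 0.065 ]
flaskbase [ 0.6508 -0.1231  0.08  ]
clock: 34.0
tool_pos: [0.4127, 0.3644, 0.0414]
eef_rot: [0.707, 0.707, 0.001, 0.0]
contact_force: [0.2, 0.3, -0.5]
opening: 0.996
finger_force: 0.0
```

```bash
python3 -m jog '[[[0.004,0.001,0.001,0,0,0],[0,0,0,0,0,0],[0,0,0,0,0,0]]]'; python3 -m jog '[[[0,0,0,0,0,0],[0,0,0,0,0,0],[0,0,0,0,0,0],[0,0,0,0,0,0],[0,0,0,0,0,0],[0,0,0,0,0,0],[0,0,0,0,0,0],[0,0,0,0,0,0]]]' 0 20
```

```text
clock: 34.38
tool_pos: [0.4133, 0.3683, 0.0399]
eef_rot: [0.707, 0.707, 0.0, 0.0]
contact_force: [1.1, 0.2, -0.4]
opening: 0.996
finger_force: 0.0
clock: 35.38
tool_pos: [0.4132, 0.3681, 0.0397]
eef_rot: [0.707, 0.707, -0.0, 0.0]
contact_force: [0.6, -0.7, 0.3]
opening: 0.61
finger_force: 19.9
```

```bash
python3 -m jog '[[[0,0,-0.01,0,0,0],[0,0,-0.025,0,0,0],[0,0,-0.035,0,0,0],[0,0,-0.035,0,0,0],[0,0,-0.03,0,0,0],[0,0,-0.015,0,0,0],[-0.015,0.005,0,0,0,0],[-0.03,0.008,0,0,0,0],[-0.04,0.01,0,0,0,0],[-0.04,0.01,0,0,0,0],[-0.04,0.01,0,0,0,0],[-0.04,0.01,0,0,0,0]]]'
python3 -m jog '[[[-0.04,0.01,0,0,0,0],[-0.04,0.007,0,0,0,0],[-0.04,0,0,0,0,0],[-0.04,0,0,0,0,0],[-0.04,-0.005,0,0,0,0],[-0.04,-0.007,0,0,0,0],[-0.04,-0.007,0,0,0,0],[-0.04,-0.007,0,0,0,0],[-0.04,-0.007,0,0,0,0],[-0.04,-0.007,0,0,0,0],[-0.04,-0.007,0,0,0,0],[-0.03,-0.007,0,0,0,0]]]'
python3 -m jog '[[[-0.02,0,0,0,0,0],[-0.013,0,0,0,0,0],[0,0,0,0,0,0],[0,0,0,0,0,0]]]'
```

```text
clock: 36.88
tool_pos: [0.4655, 0.1599, 0.1883]
eef_rot: [0.707, 0.707, -0.002, -0.0]
contact_force: [-0.1, 0.2, -1.9]
opening: 0.614
finger_force: 19.9
clock: 38.38
tool_pos: [0.4264, -0.3093, 0.188]
eef_rot: [0.708, 0.706, -0.001, -0.001]
contact_force: [0.5, 0.6, -1.0]
opening: 0.614
finger_force: 19.9
clock: 38.88
tool_pos: [0.4292, -0.3386, 0.1894]
eef_rot: [0.707, 0.708, 0.0, -0.001]
contact_force: [-0.7, 0.5, -0.3]
opening: 0.608
finger_force: 19.9
```

```bash
python3 -m jog '[[[-0.001,0.001,0.015,0,0,0],[0,0,0.03,0,0,0],[0,0,0.03,0,0,0],[0,0,0.018,0,0,0],[0,0,0.008,0,0,0],[0,0,0.002,0,0,0],[0,0,0,0,0,0],[0,0,0,0,0,0]]]'
```

```text
clock: 39.88
tool_pos: [0.4306, -0.3411, 0.0874]
eef_rot: [0.707, 0.707, 0.0, 0.001]
contact_force: [-0.2, 0.1, -1.2]
opening: 0.614
finger_force: 19.9
```

```bash
python3 -m jog '[[[0,0,0.004,0,0,0],[0,0,0.003,0,0,0],[0,0,0.002,0,0,0],[0,0,0.001,0,0,0],[0,0,0,0,0,0],[0,0,0,0,0,0]]]'
```

```text
clock: 40.62
tool_pos: [0.4303, -0.3409, 0.0768]
eef_rot: [0.707, 0.707, 0.0, 0.0]
contact_force: [-0.1, 0.2, -1.5]
opening: 0.611
finger_force: 19.9
```

Release, rise and back off. Then a final look at all three.

```bash
python3 -m jog '[[[0,0,0,0,0,0],[0,0,0,0,0,0],[0,0,0,0,0,0],[0,0,0,0,0,0],[0,0,-0.02,0,0,0],[0,0,-0.04,0,0,0],[0,0,-0.05,0,0,0],[0,0,-0.05,0,0,0],[-0.03,-0.01,0,0,0,0],[-0.04,-0.02,0,0,0,0],[-0.04,-0.02,0,0,0,0],[-0.04,-0.02,0,0,0,0]]]' 0.088
python3 -m jog '[[[-0.03,-0.04,0,0,0,0],[-0.03,-0.04,0,0,0,0],[0,0,0,0,0,0],[0,0,0,0,0,0]]]'
python3 - <<'E'
from plant import *
import cv2,numpy as np
t=snapshot("top")["frame"][:,:,::-1];s=snapshot("scene")["frame"][:,:,::-1]
o=np.zeros((600,800,3),np.uint8)
o[:300,:400]=cv2.resize(t[265:365,414:547],(400,300),interpolation=2)
o[300:,400:]=cv2.resize(t,(400,300),interpolation=3)
o[:300,400:]=cv2.resize(t[165:265,305:438],(400,300),interpolation=2)
o[300:,:400]=cv2.resize(s[100:400,100:500],(400,300))
cv2.imwrite("pics/fin.png",o)
E
```

```text
clock: 42.12
tool_pos: [0.3593, -0.492, 0.2368]
eef_rot: [0.707, 0.707, -0.0, -0.0]
contact_force: [-0.2, 0.5, -0.2]
opening: 0.998
finger_force: 0.0
clock: 42.62
tool_pos: [0.2809, -0.5502, 0.2367]
eef_rot: [0.707, 0.707, 0.001, 0.0]
contact_force: [1.4, 0.4, 0.3]
opening: 1.0
finger_force: 0.0
```

View pics/fin.png

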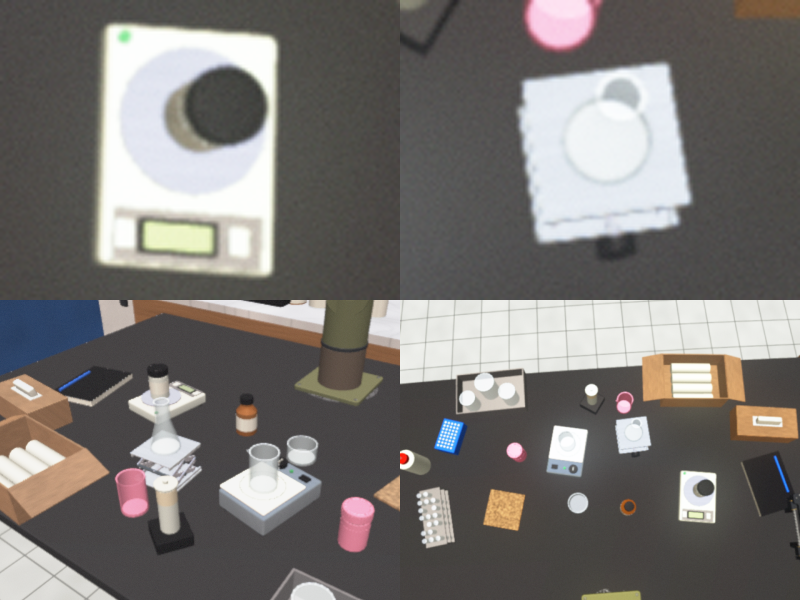

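All three stand upright on their new places: jar cap at (226,105), flask base at (607,141). I'll check the jar position, and hand in if it is within tolerance.

Run:
```python
from h import *
from plant import *
p=back("top",cr(0,226,105),.132);print(p,np.hypot(*(p[:2]-[.4295,-.3395])))
if np.hypot(*(p[:2]-[.4295,-.3395]))<.009: print(finish_job())
```

```text
[ 0.43004801 -0.33942516  0.132     ] 0.0005531009875053505
the job is handed in; nothing more can be done
None
```

The job is handed in: the flask is on the jack, the beaker on the stirrer and the jar on the balance pan, all upright and within about 5 mm of centre by camera, with the cartridge, amber bottle and dish untouched; I have not seen the judge's verdict.

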